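Seat the reference and hold a wax sample cell in the light path

ROBOT

A 7-joint arm with a two-finger parallel gripper is mounted at the origin on the work surface; the furniture and walls round the work are solid. World frame = base frame: x ahead of the robot, y to its left, z up, the work surface at z = 0. Lengths are in m, angles in rad, forces in N, time in s.
With the tool pointing down it reaches from about 0.4 to 0.85 m from the base axis. Payload 4.5 kg.
Tool frame: the origin (TCP) lies where the fingers leave the gripper's body, on its centre line; the fingertips stand 64 mm ahead of it and the grasp point (between the pads) lies 45 mm ahead of it; z points along the fingers, y is the line along which they close (so a half turn about z gives the same grasp; the last joint's range is limited). The gripper opens to 88 mm and grips with 3 to 60 N. Pads are 18 mm wide; open, the fingers measure 123 mm over their backs; the gripper's body (75 mm by 187 mm) begins 45 mm behind the grasp point.
Start: joints at [1.186, 0.689, -0.195, 1.565, 0.157, 0.902, -0.215], TCP at [0.254, -0.571, 0.303] pointing down, gripper open.
Joint ranges: [-3.01, 3.01], [-0.46, 2.08], [-1.47, 1.51], [0.13, 2.56], [-1, 4.14], [0.04, 2.09], [-2.66, 2.66]. Speed limits (rad/s): [2.57, 2.57, 3.14, 3.14, 3.14, 3.14, 3.14].

INTERFACE

Orientations are given as a unit quaternion [x, y, z, w].
In Python, from plant import r gives the robot as it stands.
- The arm moves only by the tool play_rows, never from a script. Its arguments are lists of equal length, an entry for each row: "translation": the shift along the tool's x, y, z in m, a list of three; "delta_rot": the turn, a rotation vector about the tool's x, y, z in degrees, a list of three; "grip": the opening, from -1 (shut) to 1 (fully open). In form: {"translation": [[x, y, z], ...], "delta_rot": [[rx, ry, rz], ...], "grip": [grip, ...]}. A call has 1 to 20 rows; each row shifts and turns the commanded pose from where the row before left it, along the tool's axes as they then stand; what a row does not reach is not made up. A row lasts 1/8 s, in which the tool goes at most 62.5 mm and 10.7 degrees, less where a joint would pass 70% of its speed; a pose out of reach is approached as far as the arm can. A call with a gripper value outside its range is refused whole. The fingers move at their own pace and stop on an object; "squeeze" is the grip in N (left out, the last holds). Time passes only in rows, so rows that do not move let the fingers close. It gives the time, the measured TCP pose, the force, the opening and the grip force at its end, in the units of the state.
- r.get_state(): the state, without advancing time (a new reading comes with each control period).
- r.snapshot(name): name is "scene" or "top" or "wrist"; returns the picture (480x640x3 uint8, blue, green, red); there is no depth.
- r.get_calibration(name): a dict with "intrinsics" (3x3 intrinsics, pixels), "k1" (the pictures are not rectified: a ray, as slopes to the right and down, at radius r is drawn at 1 + k1 r^2 times it, then the intrinsics apply), "eye" and "rotation" of the camera in the world. Camera axes: x right, y up, looking along -z (the intrinsics and any distortion apply to the point x, -y, -z); pixel columns grow to the right and rows downward; lengths in m; the calibration is good to about 2 mm. A picture is of the moment at which its call begins: read the wrist's pose just before it. get_calibration takes no time and is no camera call; for the wrist camera it gives the pose at the moment of the call.
- r.finish_job(): hands the job in; it is judged then, once.
Trained networks look in the newest picture that a camera, given by its name, has taken for a name from the list of things; names that differ only in an ending like _2 or _b are one class to them, and where a whole thing is asked for, a point or a joint stands for the part that bears it (a point fixed in the world has none). Each returns a list of dicts, best first, with "confidence" (0 to 1); they miss things now and then, are a little off and sometimes report something else, mostly with a low value. They report only what shows in the picture. A call takes as long as a camera call. They do not tell look-alikes from the thing itself.
- r.look_for(camera, target): "point" ([x, y, z] in m, in world coordinates, good to about 4 mm: the middle of the surface that is visible of it).
- r.silhouettes(camera, target): "pixels" (480x640 bool, what is visible of it).
The state is a dict: "clock": time; "q": joint angles; "qd": joint speeds; "joint_torque": joint torques, N m; "tool_pos": TCP position; "eef_rot": TCP orientation; "contact_force": force on the tool from outside, world axes, zero at the start; "moment": the same for the moment, N m; "opening": opening from 0.0 (shut) to 1.0 (fully open); "finger_force": force on a finger pad.
Only numpy, scipy, OpenCV 4.12 (cv2) and the standard library are available. Lean on these libraries where they do the work, as an engineer would, in place of code of your own. Each camera call takes 0.05 s, during which the arm holds its last target. There are 200 camera calls.

TASK

Check a wax sample in the colour checker: first stand the white ceramic reference block in the one tray nest that matches its outline, fully home, and let go of it. Then lift the sample cell out of its wooden stand, gripping it only by its two frosted side walls and never touching its clear windows, and hold it upright in the middle of the checker's gap, clear of the checker, turned so that the beam between the two tubes goes squarely through both windows and the middle of the wax sample in the cell's lower half. Finish while still holding it there, and leave the spool, stapler and cup where they stand.

Things in the scene. Friction and masses are not known exactly. Their poses are not given: they have to be found in the camera images.
- reference_block: white ceramic block standing upright on the table, 26 x 40 x 55 mm (x, y, height), 0.12 kg. Origin: centre of its underside, z up. Alike when turned half round.
- nest_oblong: grey plastic nest block, 62 x 62 x 24 mm, with an oblong pocket, 30 (x) x 44 (y) in its top, 15 deep, edge chamfered 2; the block goes in upright, its x along the nest's x, either way round. Origin: centre of its underside, 6 above the table (top 30 above the table, pocket floor 9 above the origin). Fixed; the three nests stand on one tray plate in a row along their y, 66 apart, in any order.
- nest_round: grey plastic nest block, 62 x 62 x 24 mm, with a round pocket, 38 across in its top, 15 deep, edge chamfered 2; the reference block does not fit. Origin: centre of its underside, 6 above the table (top 30 above the table, pocket floor 9 above the origin). Fixed; the three nests stand on one tray plate in a row along their y, 66 apart, in any order.
- nest_square: grey plastic nest block, 62 x 62 x 24 mm, with a square pocket, 36 x 36 in its top, 15 deep, edge chamfered 2; the reference block does not fit. Origin: centre of its underside, 6 above the table (top 30 above the table, pocket floor 9 above the origin). Fixed; the three nests stand on one tray plate in a row along their y, 66 apart, in any order.
- cell: sample cell standing upright in its stand: 32 x 24 x 100 mm (x, y, height), 0.1 kg, closed. Its two faces across x are white frosted walls with fine ribs in the upper half: grip here, closing along its x. The faces across y are clear windows. Grey cap 90 to 100 above its foot. Origin: centre of its underside, z up. Alike when turned half round.
- cell_windows: the two clear windows of the cell, 26 mm wide, on its two faces across y, from 6 to 90 above the foot, set back 0.5 from the edges of the frosted walls; must not be touched by the fingers. Origin and axes are those of the cell.
- cell_sample (a point): centre of the solid amber wax sample cast in the lower half of the cell (it fills 6 to 58 above the foot), on the cell's axis, 32 mm above its foot; axes as the cell's.
- cell_stand: light wooden block, 75 x 70 x 24 mm (x, y, height), fixed on the table; pocket 36 x 28 in the middle of its top, 15 deep, in which the cell stands with its foot 9 above the table and its axes along the stand's. Origin: centre of its underside.
- checker: colour checker, fixed on the table: aluminium base plate 90 x 190 x 12 mm (x, y, height) with two grey heads, each 60 x 50 and up to 94 above the table, one at each end of its y. From each head a dark tube, 28 across, points at the other; 70 free between the tubes, open above and along x. The beam runs along its y. Origin: centre of its underside.
- checker_beam (a point): middle of the beam, half way between the two tubes, 65 mm above the table; axes as the checker's.
- wick_spool: bystander: wooden spool of wick, 61 x 104 x 66 mm; origin under its middle.
- stapler: bystander: small stapler lying on its base, 93 x 21 x 27 mm; origin under its middle.
- cup_red: bystander: plastic cup, 82 mm across, 93 mm high; origin under its middle.
Mind the look-alikes: they are no part of the job. Several things look just like the reference_block: the one meant starts farthest to the robot's right.

How it is judged:
By the outcome, as a careful person would: the job done as asked, in the order asked, and still so for the second after the job is handed in, while the arm keeps its last pose, push and grip.
It also fails if it takes over 56 s, if anything falls off the work surface, if the arm or the gripper's body presses on something with over 40 N, if the wrist force passes 120 N, or if a joint passes its speed limit or range.

## Working session

There is one attempt and no reset: what is moved stays moved. The work goes in short steps, Python scripts to look and compute and a tool call to move; the robot and the scene stay as the last step left them, time stands still between calls to the robot, and variables do not carry over. Pictures are saved under pics/ and viewed, at most 10 in all, crops included, and the job is handed in when it is done.

Besides the shell and the picture viewer there is one more tool, called after "Emit:" as name(argument=value, ...) on one line, values as JSON. play_rows: Moves the arm, as the interface text tells. Its arguments: {"type":"object","properties":{"translation":{"type":"array","items":{"type":"array","items":{"type":"number"}}},"delta_rot":{"type":"array","items":{"type":"array","items":{"type":"number"}}},"grip":{"type":"array","items":{"type":"number"}},"squeeze":{"type":"number"}},"required":["translation","delta_rot","grip"]}

```bash
ls; mkdir -p pics; cat > h.py <<'E'
import numpy as np, cv2
from plant import r
from scipy.spatial.transform import Rotation as R
E
python3 - <<'E'
from h import *
s=r.get_state(); print(s['clock'],s['tool_pos'],s['eef_rot'],s['opening'])
for c in ['scene','top']:
    im=r.snapshot(c); cv2.imwrite(f'pics/{c}0.png',im)
    k=r.get_calibration(c); print(c,k)
    for t in ['reference_block','nest_oblong','nest_round','nest_square','cell','cell_stand','checker','wick_spool','stapler','cup_red']:
        print(t,[(np.round(d['point'],3).tolist(),round(d['confidence'],2)) for d in r.look_for(c,t)])
E
```

```text
pics
0.0 [ 0.25392451 -0.57056229  0.30191444] [ 9.78145791e-01  2.07918346e-01 -2.55611487e-04 -8.40853177e-04] 1.0010996089404847
scene {'intrinsics': array([[563.79374087,   0.        , 329.29284177],
       [  0.        , 563.79374087, 251.00452577],
       [  0.        ,   0.        ,   1.        ]]), 'k1': -0.04389979162312072, 'eye': array([ 0.75799942, -0.96805017,  0.8905233 ]), 'rotation': array([0.44546894, 0.04710033, 0.07283654, 0.89108575])}
reference_block [([0.476, -0.104, 0.041], 0.91), ([0.416, -0.186, 0.042], 0.9), ([0.452, 0.126, 0.039], 0.77), ([0.437, 0.243, 0.061], 0.18)]
nest_oblong [([0.579, -0.157, 0.028], 0.9)]
nest_round [([0.606, -0.025, 0.03], 0.9)]
nest_square [([0.591, -0.091, 0.031], 0.57)]
cell [([0.438, 0.248, 0.068], 0.79), ([0.438, 0.242, 0.062], 0.19)]
cell_stand [([0.451, 0.23, 0.027], 0.68)]
checker [([0.632, 0.146, 0.05], 0.66)]
wick_spool [([0.51, 0.358, 0.047], 0.91)]
stapler [([0.497, 0.046, 0.023], 0.78)]
cup_red [([0.784, 0.056, 0.063], 0.98)]
top {'intrinsics': array([[510.06647713,   0.        , 313.10548097],
       [  0.        , 510.
[... 230 characters left out ...]

reference_block [([0.33, 0.162, 0.054], 0.95), ([0.471, -0.094, 0.054], 0.71), ([0.412, -0.158, 0.055], 0.63), ([0.447, 0.142, 0.059], 0.61)]
nest_oblong [([0.576, -0.157, 0.032], 0.89), ([0.49, 0.048, 0.02], 0.67), ([0.438, 0.252, 0.107], 0.27)]
nest_round [([0.599, -0.029, 0.028], 0.74), ([0.439, 0.249, 0.107], 0.31)]
nest_square [([0.585, -0.089, 0.028], 0.57)]
cell [([0.439, 0.249, 0.11], 0.79), ([0.412, -0.158, 0.056], 0.4), ([0.798, 0.075, 0.047], 0.31)]
cell_stand [([0.436, 0.25, 0.023], 0.93)]
checker [([0.617, 0.213, 0.013], 0.94)]
wick_spool [([0.503, 0.369, 0.067], 0.87)]
stapler [([0.49, 0.044, 0.019], 0.6)]
cup_red [([0.797, 0.075, 0.046], 0.86), ([0.583, -0.093, 0.027], 0.73)]
```

View pics/scene0.png

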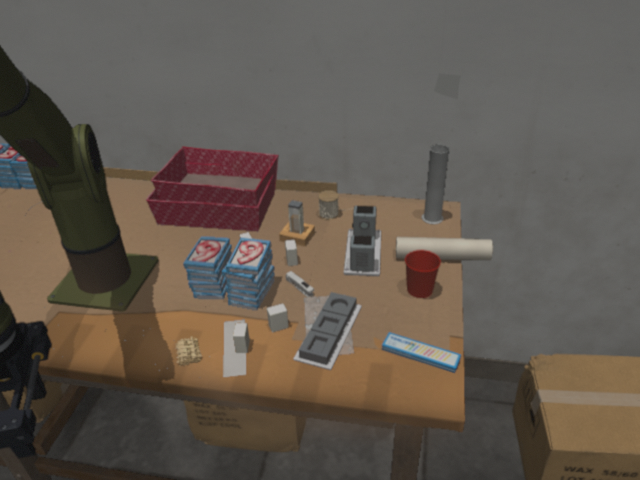

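View pics/top0.png

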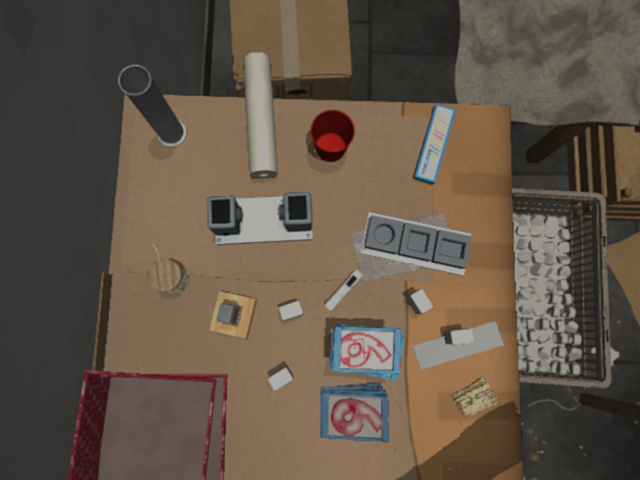

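Scene: four white blocks in the top picture at (420,300), (459,337), (290,310) and (280,377). Robot's right is −y, which is the right side of the top view. That makes the (459,337) block on the grey strip, scene (240,337), the one farthest right. The nests run right to left in the top view: oblong (453,247), square (417,242), round (384,234).

```bash
cat > h.py <<'E'
import numpy as np, cv2
from plant import r
from scipy.spatial.transform import Rotation as R
from scipy.optimize import minimize
def proj(k,P):
    p=R.from_quat(k['rotation']).inv().apply(np.atleast_2d(P)-k['eye'])
    u=np.c_[p[:,0],-p[:,1]]/-p[:,2:3]
    u=u*(1+k['k1']*(u**2).sum(1,keepdims=True)); K=k['intrinsics']
    return u*[K[0,0],K[1,1]]+K[:2,2]
def box(dx,dy,z0,z1,cx=0,cy=0):
    return np.array([[cx+a*dx/2,cy+b*dy/2,z] for a in(-1,1) for b in(-1,1) for z in(z0,z1)])
def place(v,P):
    c,s=np.cos(v[2]),np.sin(v[2]); P=np.asarray(P)
    return np.c_[v[0]+c*P[:,0]-s*P[:,1],v[1]+s*P[:,0]+c*P[:,1],P[:,2]]
S=4
def render(k,v,boxes,roi):
    x0,y0,x1,y1=roi; m=np.zeros(((y1-y0)*S,(x1-x0)*S),np.uint8)
    for b in boxes:
        q=(proj(k,place(v,b))-[x0-.5,y0-.5])*S-.5
        cv2.fillConvexPoly(m,cv2.convexHull(np.round(q*16).astype(np.int32)),1,shift=4)
    return m
def fit(obs,v0,boxes,hull=False):
    """obs: list of (calib, bool mask); v=(x,y,yaw), best overlap"""
    D=[]
    for k,m in obs:
        if hull:
            mm=np.zeros(m.shape,np.uint8); pts=np.argwhere(m)[:,::-1].astype(np.int32)
            cv2.fillConvexPoly(mm,cv2.convexHull(pts),1); m=mm>0
        ys,xs=np.nonzero(m); roi=(xs.min()-15,ys.min()-15,xs.max()+16,ys.max()+16)
        pad=np.pad(m,20); sub=pad[roi[1]+20:roi[3]+20,roi[0]+20:roi[2]+20].astype(np.uint8)
        D.append((k,roi,cv2.resize(sub,None,fx=S,fy=S,interpolation=cv2.INTER_NEAREST)))
    f=lambda w:sum(1-((a:=render(k,w/[1,1,.05][0:1] if 0 else (w[0],w[1],w[2]*20),boxes,roi))&m).sum()/max(1,(a|m).sum()) for k,roi,m in D)/len(D)
    best=None
    for dy in (-.3,0,.3):
        x0=np.array([v0[0],v0[1],(v0[2]+dy)/20])
        o=minimize(f,x0,method='Nelder-Mead',options=dict(initial_simplex=x0+np.array([[0,0,0],[.01,0,0],[0,.01,0],[0,0,.01]]),xatol=1e-5,fatol=1e-5))
        if best is None or o.fun<best.fun: best=o
    return np.array([best.x[0],best.x[1],best.x[2]*20]),best.fun
BLOCK=[box(.026,.040,0,.055)]
STAND=[box(.075,.070,0,.024)]
CELL=[box(.032,.024,.024,.109)]
TRAY=[box(.062,.062,.006,.030,0,y) for y in(-.066,0,.066)]
CHK=[box(.09,.19,0,.012),box(.06,.05,0,.094,0,.07),box(.06,.05,0,.094,0,-.07),box(.024,.11,.053,.077)]
CHK[3]=np.vstack([box(.024,.010,.053,.077,0,.040)]);CHK.append(box(.024,.010,.053,.077,0,-.040))
E
python3 - <<'E'
from h import *
ims={};ks={}
M={}
for c in ['scene','top']:
    ims[c]=r.snapshot(c); ks[c]=r.get_calibration(c)
    for t in ['reference_block','nest_oblong','nest_round','nest_square','cell','cell_stand','checker']:
        M[c,t]=[(d['confidence'],np.array(d['pixels'])) for d in r.silhouettes(c,t)]
def near(c,t,P):
    u=proj(ks[c],P)[0]
    L=[(np.linalg.norm(np.argwhere(m)[:,::-1].mean(0)-u),cf,m) for cf,m in M[c,t] if m.any()]
    L.sort(key=lambda a:a[0]); 
    print(c,t,len(L),np.round(L[0][:2],2) if L else None, L[0][2].sum() if L else 0)
    return L[0][2] if L and L[0][0]<40 else None
def go(name,ts,Ps,boxes,v0,hull):
    O={}
    for c in ks:
        ms=[near(c,t,P) for t,P in zip(ts,Ps)]
        if all(m is not None for m in ms): O[c]=(ks[c],np.any(ms,0))
    for sel in [list(O)]+[[c] for c in O]:
        v,f=fit([O[c] for c in sel],v0,boxes,hull); print(name,sel,np.round(v[:2],4),'yaw',round(np.degrees(v[2]),1),'err',round(f,3))
go('block',['reference_block'],[[.412,-.163,.03]],BLOCK,[.412,-.163,.2],True)
go('tray',['nest_oblong','nest_square','nest_round'],[[.579,-.157,.03],[.588,-.09,.03],[.602,-.027,.03]],TRAY,[.588,-.09,-.15],False)
go('stand',['cell_stand'],[[.437,.25,.02]],STAND,[.437,.25,-.15],True)
go('cell',['cell'],[[.437,.25,.07]],CELL,[.437,.25,-.15],True)
go('chk',['checker'],[[.62,.2,.04]],CHK,[.62,.2,0],False)
a=cv2.resize(ims['top'][195:375,340:520],(540,540),interpolation=cv2.INTER_CUBIC)
cv2.imwrite('pics/crop1.png',a)
print(r.get_state()['clock'])
E
```

```text
scene reference_block 4 [1.69 0.61] 433
top reference_block 6 [1.88 0.72] 436
block ['scene', 'top'] [ 0.4102 -0.1651] yaw 9.0 err 0.085
block ['scene'] [ 0.4095 -0.1631] yaw 9.1 err 0.073
block ['top'] [ 0.4102 -0.1651] yaw 8.8 err 0.092
scene nest_oblong 1 [3.99 0.95] 957
scene nest_square 2 [2.59 0.97] 694
scene nest_round 1 [1.51 0.71] 620
top nest_oblong 1 [2.95 0.65] 1092
top nest_square 2 [1.68 0.7 ] 1162
top nest_round 1 [2.48 0.94] 1074
tray ['scene', 'top'] [ 0.5873 -0.0915] yaw -10.9 err 0.05
tray ['scene'] [ 0.5876 -0.0907] yaw -10.8 err 0.033
tray ['top'] [ 0.587  -0.0922] yaw -10.6 err 0.064
scene cell_stand 2 [3.69 0.58] 430
top cell_stand 1 [1.4  0.87] 1268
stand ['scene', 'top'] [0.4382 0.2546] yaw -11.3 err 0.097
stand ['scene'] [0.4381 0.2542] yaw -10.0 err 0.114
stand ['top'] [0.4383 0.2551] yaw -11.3 err 0.076
scene cell 1 [1.09 0.98] 426
top cell 1 [3.26 0.78] 403
cell ['scene', 'top'] [0.4382 0.2548] yaw -7.9 err 0.089
cell ['scene'] [0.4392 0.2519] yaw -3.5 err 0.071
cell ['top'] [0.4381 0.2552] yaw -8.0 err 0.087
scene checker 2 [2.95 0.58] 2131
top checker 1 [5.04 0.96] 4708
chk ['scene', 'top'] [0.6253 0.2071] yaw 5.0 err 0.066
chk ['scene'] [0.6255 0.2078] yaw 5.0 err 0.063
chk ['top'] [0.6243 0.2065] yaw 4.2 err 0.068
1.9
```

View pics/crop1.png

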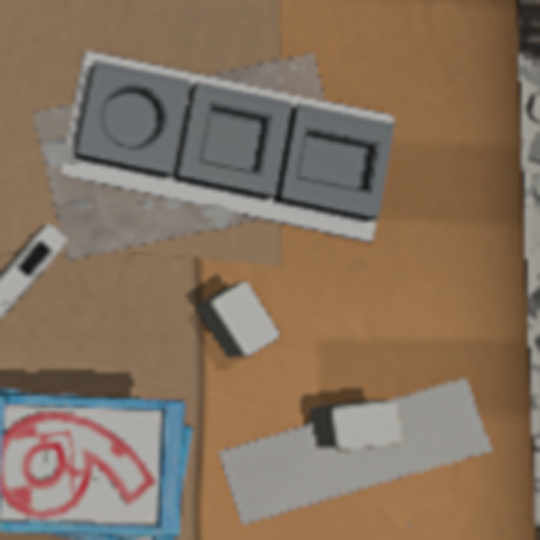

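The crop shows the oblong nest at the right end, pocket at crop (337,162). It also shows the chosen block standing upright on the grey strip at (365,425), with nothing white farther right on the table. I'll move above it and take a close look with the wrist camera.

```bash
cat >> h.py <<'E'
def delta(P,ang=None,n=1):
    """shift in present tool axes to TCP target P; turn about tool z so that tool y has world angle ang (deg, mod 180)"""
    s=r.get_state(); T=R.from_quat(s['eef_rot']); M=T.as_matrix()
    d=M.T@(np.array(P)-s['tool_pos']); a=np.degrees(np.arctan2(M[1,1],M[0,1]))
    print('clock',round(s['clock'],2),'tcp',np.round(s['tool_pos'],4),'yang',round(a,2),'tilt',np.round(M[:2,2],4),'open',round(float(s['opening']),3),'F',np.round(s['contact_force'],1))
    print('shift mm',np.round(d*1000,1),'per row',np.round(d/n*1000,2))
    if ang is not None:
        w=(ang-a+90)%180-90; print('rz',round(-w,2),'other',round(-w+(180 if w>0 else -180),2))
E
python3 - <<'E'
from h import *
delta([.41,-.165,.25],9,9)
s=r.get_state(); k=r.get_calibration('wrist'); T=R.from_quat(s['eef_rot'])
print('cam in tool',T.inv().apply(k['eye']-s['tool_pos']),'look',T.inv().apply(R.from_quat(k['rotation']).apply([0,0,-1])),k['intrinsics'][0])
E
```

```text
clock 1.9 tcp [ 0.2542 -0.571   0.3027] yang -66.0 tilt [ 0.     -0.0001] open 0.999 F [ 0.3  0.5 -0.3]
shift mm [ 307.4 -307.5   52.7] per row [ 34.16 -34.17   5.86]
rz -75.0 other 105.0
cam in tool [ 0.07443973  0.00122554 -0.08143152] look [-2.89289136e-01  4.30853617e-04  9.57241668e-01] [349.62949795   0.         316.54297609]
```

Emit:
play_rows(translation="[[0.03415,-0.03415,0.0058],[0.03415,-0.03415,0.0058],[0.03415,-0.03415,0.0058],[0.03415,-0.03415,0.0058],[0.03415,-0.03415,0.0058],[0.03415,-0.03415,0.0058],[0.03415,-0.03415,0.0058],[0.03415,-0.03415,0.0058],[0.03415,-0.03415,0.0058],[0,0,0],[0,0,0],[0,0,0],[0,0,0],[0,0,0],[0,0,0],[0,0,0],[0,0,0],[0,0,0],[0,0,0]],\"delta_rot\":[[0,0,0],[0,0,0],[0,0,0],[0,0,0],[0,0,0],[0,0,0],[0,0,0],[0,0,0],[0,0,0],[0,0,-9.375],[0,0,-9.375],[0,0,-9.375],[0,0,-9.375],[0,0,-9.375],[0,0,-9.375],[0,0,-9.375],[0,0,-9.375],[0,0,0],[0,0,0]],\"grip\":[0.3,0.3,0.3,0.3,0.3,0.3,0.3,0.3,0.3,0.3,0.3,0.3,0.3,0.3,0.3,0.3,0.3,0.3,0.3]")

```text
play_rows: Invalid argument: translation='[[0.03415,-0.03415,0.0058],[0.03415,-0.03415,0.0058],[0.03415,-0.03415,0.0058],[0.03415,-0.03415,0.0058],[0.03415,-0.03415,0.0058],[0.03415,-0.03415,0.0058],[0.03415,-0.03415,0.0058],[0.03415,-0.0341...(608 chars total, truncated) is not valid JSON
```

```bash
python3 - <<'E'
from h import *
delta([.41,-.165,.087],9,5)
k=r.get_calibration('wrist'); im=r.snapshot('wrist'); cv2.imwrite('pics/w1.png',im)
print(r.get_state()['q'])
for d in r.silhouettes('wrist','reference_block'):
    m=np.array(d['pixels']); print(d['confidence'],m.sum(),np.argwhere(m).mean(0)[::-1])
    for h in (True,False):
        v,f=fit([(k,m)],[.41,-.165,.157],BLOCK,h); print(np.round(v,4),np.degrees(v[2]),f)
for t in ['nest_oblong','nest_square']:
    for d in r.silhouettes('wrist',t):
        m=np.array(d['pixels']); print(t,d['confidence'],m.sum(),np.argwhere(m).mean(0)[::-1])
E
```

```text
clock 1.9 tcp [ 0.2542 -0.571   0.3027] yang -66.0 tilt [ 0.     -0.0001] open 0.999 F [ 0.3  0.5 -0.3]
shift mm [ 307.4 -307.6  215.7] per row [ 61.49 -61.51  43.14]
rz -75.0 other 105.0
[ 1.18582853  0.68910587 -0.19459599  1.56531846  0.15732626  0.90251226
 -0.21505924]
```

View pics/w1.png

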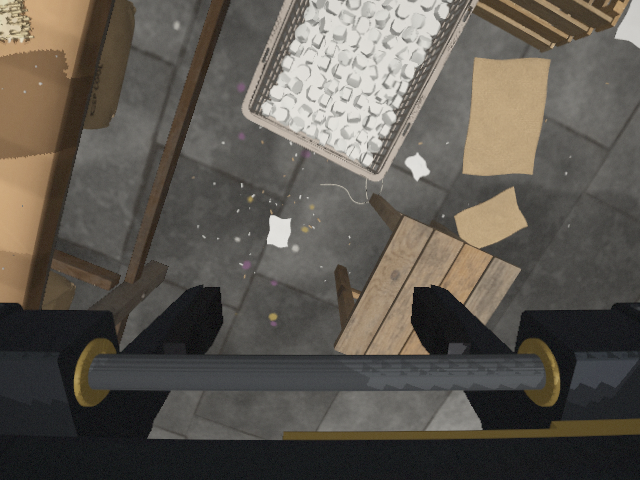

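The call was malformed, so the arm never moved; the wrist view only shows the floor beside the table. I'm sending the move again.

Emit:
play_rows(translation=[[0.03415,-0.03415,0.0058],[0.03415,-0.03415,0.0058],[0.03415,-0.03415,0.0058],[0.03415,-0.03415,0.0058],[0.03415,-0.03415,0.0058],[0.03415,-0.03415,0.0058],[0.03415,-0.03415,0.0058],[0.03415,-0.03415,0.0058],[0.03415,-0.03415,0.0058],[0,0,0],[0,0,0],[0,0,0],[0,0,0],[0,0,0],[0,0,0],[0,0,0],[0,0,0],[0,0,0],[0,0,0]], delta_rot=[[0,0,0],[0,0,0],[0,0,0],[0,0,0],[0,0,0],[0,0,0],[0,0,0],[0,0,0],[0,0,0],[0,0,-9.375],[0,0,-9.375],[0,0,-9.375],[0,0,-9.375],[0,0,-9.375],[0,0,-9.375],[0,0,-9.375],[0,0,-9.375],[0,0,0],[0,0,0]], grip=[0.3,0.3,0.3,0.3,0.3,0.3,0.3,0.3,0.3,0.3,0.3,0.3,0.3,0.3,0.3,0.3,0.3,0.3,0.3])

```text
clock: 4.47
tool_pos: [0.4101, -0.1653, 0.2506]
eef_rot: [0.651, 0.759, 0.0, 0.0]
contact_force: [-0.5, -0.2, -0.8]
opening: 0.65
finger_force: 0.0
```

```bash
cat > w.py <<'E'
from h import *
import sys
delta([.41,-.165,.087],9,5)
k=r.get_calibration('wrist'); im=r.snapshot('wrist'); cv2.imwrite('pics/w2.png',im)
for d in r.silhouettes('wrist','reference_block'):
    m=np.array(d['pixels']); print(round(d['confidence'],2),m.sum(),np.argwhere(m).mean(0)[::-1])
    for h in (True,False):
        v,f=fit([(k,m)],[.41,-.165,.157],BLOCK,h); print(np.round(v[:2],4),np.degrees(v[2]),f)
for t in ['nest_oblong','nest_square']:
    for d in r.silhouettes('wrist',t):
        m=np.array(d['pixels']); print(t,round(d['confidence'],2),m.sum(),np.argwhere(m).mean(0)[::-1])
E
python3 w.py
```

```text
clock 4.47 tcp [ 0.4101 -0.1653  0.2506] yang 8.83 tilt [ 0.0003 -0.0001] open 0.65 F [-0.5 -0.2 -0.8]
shift mm [ 3.000e-01 -1.000e-01  1.636e+02] per row [ 7.000e-02 -2.000e-02  3.272e+01]
rz -0.17 other 179.83
0.8 2123 [404.70089496 152.98492699]
[ 0.41  -0.165] -8.193296470370772 1.0
[ 0.41  -0.165] -8.193296470370772 1.0
0.59 1761 [317.00795003 224.879046  ]
[ 0.411  -0.1662] 8.137872612892378 0.036855617863657875
[ 0.411  -0.1662] 8.795854954776853 0.04758522727272729
nest_oblong 0.76 5211 [491.02014968 239.10132412]
nest_square 0.97 5921 [526.23745989 170.61188988]
```

View pics/w2.png

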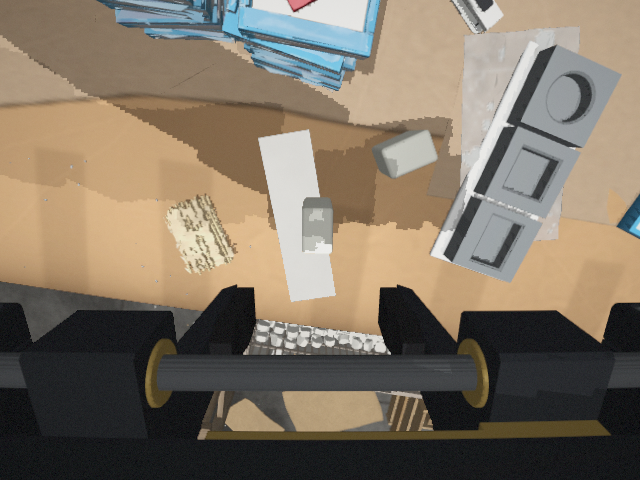

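The wrist view shows the block upright at (317,225), midway between the fingers, and the oblong nest at (490,240). The fit agrees with the earlier one to about 1 mm, so I'm going down to grip.

Emit:
play_rows(translation=[[-0.001,0.001,0.035],[0,0,0.035],[0,0,0.035],[0,0,0.03],[0,0,0.02],[0,0,0.008],[0,0,0],[0,0,0],[0,0,0],[0,0,0],[0,0,0],[0,0,0]], delta_rot=[[0,0,0],[0,0,0],[0,0,0],[0,0,0],[0,0,0],[0,0,0],[0,0,0],[0,0,0],[0,0,0],[0,0,0],[0,0,0],[0,0,0]], grip=[0.3,0.3,0.3,0.3,0.3,0.3,0.3,-0.8,-0.8,-0.8,-0.8,-0.8], squeeze=20)

```text
clock: 6.18
tool_pos: [0.412, -0.1669, 0.0916]
eef_rot: [0.65, 0.76, -0.001, -0.001]
contact_force: [-1.0, 0.0, 3.1]
opening: 0.292
finger_force: 19.9
```

Emit:
play_rows(translation=[[0,0,-0.02],[0,0,-0.03],[0,0,-0.03],[0,0,0],[0,0,0]], delta_rot=[[0,0,0],[0,0,0],[0,0,0],[0,0,9.9],[0,0,9.9]], grip=[-0.8,-0.8,-0.8,-0.8,-0.8])

```text
clock: 6.8
tool_pos: [0.4121, -0.167, 0.1717]
eef_rot: [0.773, 0.635, -0.001, -0.001]
contact_force: [0.5, -0.0, -1.4]
opening: 0.291
finger_force: 19.9
```

```bash
cat > n.py <<'E'
from h import *
k=r.get_calibration('wrist'); r.snapshot('wrist')
N={'nest_oblong':-.066,'nest_square':0,'nest_round':.066}
allm=[];bx=[]
for t,y in N.items():
    for d in r.silhouettes('wrist',t)[:1]:
        m=np.array(d['pixels']); ys,xs=np.nonzero(m); print(t,round(d['confidence'],2),m.sum(),xs.min(),xs.max(),ys.min(),ys.max())
        v,f=fit([(k,m)],[.575,-.156+y+.066,-.19],[box(.062,.062,.006,.03)]); print(np.round(v[:2],4),round(np.degrees(v[2]),2),round(f,3))
        if d['confidence']>.4: allm.append(m); bx.append(box(.062,.062,.006,.03,0,y+.066))
v,f=fit([(k,np.any(allm,0))],[.575,-.156,-.19],bx); print('joint',np.round(v[:2],4),round(np.degrees(v[2]),2),round(f,3))
delta([v[0],v[1],.15],np.degrees(v[2]),4)
E
python3 n.py
```

```text
nest_oblong 0.98 10432 492 615 142 238
[ 0.575  -0.1591] -11.11 0.024
nest_square 0.92 13329 503 639 24 137
[ 0.5877 -0.0943] -10.51 0.012
nest_round 0.94 3174 516 639 0 28
[ 0.6001 -0.0274] -10.66 0.419
joint [ 0.5751 -0.1591] -10.88 0.083
clock 7.0 tcp [ 0.4121 -0.1666  0.1713] yang -10.61 tilt [-0.0027 -0.0003] open 0.291 F [-0.  -0.7 -1.9]
shift mm [ 37.5 158.9  20.8] per row [ 9.37 39.73  5.2 ]
rz 0.28 other -179.72
```

Emit:
play_rows(translation=[[0.009,0.0395,0],[0.009,0.0395,0],[0.009,0.0395,0],[0.009,0.0395,0],[0.001,0,0],[0,0,0]], delta_rot=[[0,0,0.1],[0,0,0.1],[0,0,0.1],[0,0,0],[0,0,0],[0,0,0]], grip=[-0.8,-0.8,-0.8,-0.8,-0.8,-0.8])

```text
clock: 7.75
tool_pos: [0.573, -0.1604, 0.1703]
eef_rot: [0.772, 0.636, -0.002, -0.002]
contact_force: [0.0, -0.8, -1.5]
opening: 0.293
finger_force: 19.9
```

```bash
cat >> n.py <<'E'
ks={}
im=r.snapshot('wrist')
for d in r.silhouettes('wrist','reference_block')[:3]:
    m=np.array(d['pixels']); print('blk',round(d['confidence'],2),m.sum(),np.argwhere(m).mean(0)[::-1])
cv2.imwrite('pics/w3.png',im)
E
python3 n.py
```

```text
nest_oblong 0.85 6173 272 368 195 287
[ 0.5757 -0.1579] -10.33 0.308
nest_square 0.74 10519 267 372 92 196
[ 0.5877 -0.0943] -10.99 0.011
nest_round 0.93 9842 263 375 0 90
[ 0.5965 -0.0472] -11.02 0.15
joint [ 0.5796 -0.1372] -10.78 0.136
clock 7.95 tcp [ 0.5732 -0.1608  0.1709] yang -11.08 tilt [-0.0037 -0.0007] open 0.291 F [ 0.3 -0.9 -1. ]
shift mm [24.4  1.8 20.9] per row [6.1  0.45 5.22]
rz -0.3 other 179.7
blk 0.97 4945 [138.25763397 182.67300303]
blk 0.73 6891 [316.37730373 302.2709331 ]
```

View pics/w3.png

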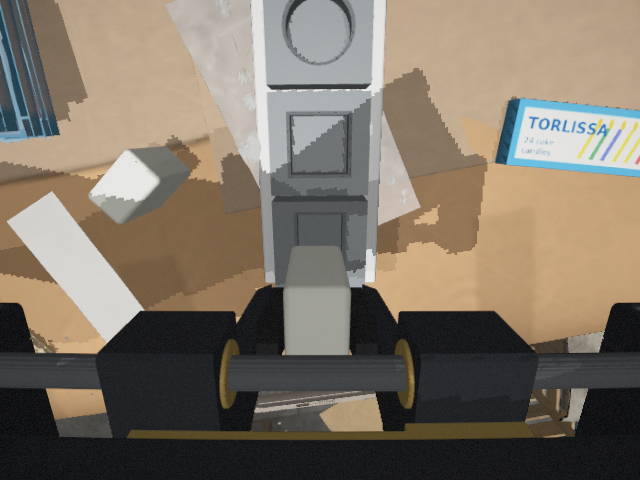

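The picture shows the held block at (317,300), just short of the oblong pocket (320,230). The square nest fits cleanly at (0.5877, −0.0943), which puts the oblong nest at (0.575, −0.159). I'll correct by about 2 mm and lower in steps.

Emit:
play_rows(translation=[[0.001,0.0017,0.01],[0,0,0.015],[0,0,0.012],[0,0,0.008],[0,0,0.005],[0,0,0.004],[0,0,0.004],[0,0,0]], delta_rot=[[0,0,0],[0,0,0],[0,0,0],[0,0,0],[0,0,0],[0,0,0],[0,0,0],[0,0,0]], grip=[-0.8,-0.8,-0.8,-0.8,-0.8,-0.8,-0.8,-0.8])

```text
clock: 9.05
tool_pos: [0.576, -0.1598, 0.1129]
eef_rot: [0.772, 0.635, -0.001, -0.001]
contact_force: [-0.2, 0.7, -0.7]
opening: 0.292
finger_force: 19.9
```

Emit:
play_rows(translation=[[0,0,0.003],[0,0,0.003],[0,0,0.002],[0,0,0]], delta_rot=[[0,0,0],[0,0,0],[0,0,0],[0,0,0]], grip=[-0.8,-0.8,-0.8,-0.8])

```text
clock: 9.55
tool_pos: [0.576, -0.1597, 0.1064]
eef_rot: [0.772, 0.635, -0.001, -0.0]
contact_force: [-3.3, 0.4, 10.8]
opening: 0.291
finger_force: 20.0
```

Emit:
play_rows(translation=[[0,0,0],[0,0,0],[0,0,0],[0,0,0],[0,0,-0.01],[0,0,-0.03],[0,0,-0.05],[0,0,-0.05],[0,0,-0.03],[0,0,0]], delta_rot=[[0,0,0],[0,0,0],[0,0,0],[0,0,0],[0,0,0],[0,0,0],[0,0,0],[0,0,0],[0,0,0],[0,0,0]], grip=[0.1,0.3,0.4,0.4,0.4,0.4,0.4,0.4,0.4,0.4])

```text
clock: 10.8
tool_pos: [0.5777, -0.1596, 0.2782]
eef_rot: [0.772, 0.635, 0.001, 0.002]
contact_force: [0.7, -1.4, -0.2]
opening: 0.701
finger_force: 0.0
```

```bash
python3 - <<'E'
from h import *
for c in ['wrist','scene']:
    k=r.get_calibration(c); im=r.snapshot(c)
    for d in r.silhouettes(c,'reference_block'):
        m=np.array(d['pixels']); u=np.argwhere(m).mean(0)[::-1]
        if np.linalg.norm(u-proj(k,[.575,-.159,.05])[0])<40:
            for z in (.0,.015,.020):
                v,f=fit([(k,m)],[.575,-.159,-.19],[box(.026,.04,max(z,.03),z+.055)],True)
                print(c,z,np.round(v[:2],4),round(np.degrees(v[2]),1),round(f,3))
    if c=='wrist':
        u=proj(k,[.575,-.159,.05])[0].astype(int); print(u); x=max(0,u[0]-110); y=max(0,u[1]-110)
        cv2.imwrite('pics/w4.png',cv2.resize(im[y:y+220,x:x+220],(480,480),interpolation=cv2.INTER_CUBIC))
delta([.4385,.254,.29],-10,8)
E
```

```text
wrist 0.0 [ 0.5764 -0.1602] -11.2 0.153
wrist 0.015 [ 0.5766 -0.1586] -10.4 0.048
wrist 0.02 [ 0.5768 -0.1581] -10.2 0.036
[311 220]
scene 0.0 [ 0.5752 -0.1559] -6.8 0.265
scene 0.015 [ 0.5762 -0.1595] -6.6 0.073
scene 0.02 [ 0.5767 -0.1621] -6.7 0.059
clock 11.0 tcp [ 0.5756 -0.1598  0.2739] yang -11.1 tilt [-0.0047 -0.0001] open 0.7 F [ 0.7 -0.4 -0.9]
shift mm [ 379.7 -214.3  -15.5] per row [ 47.46 -26.79  -1.94]
rz -1.1 other 178.9
```

View pics/w4.png

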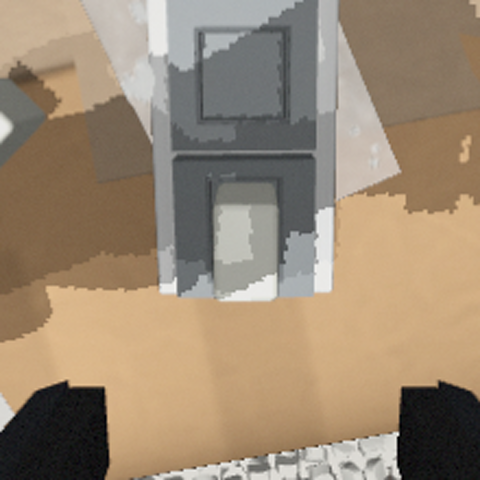

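The block stands upright inside the oblong pocket (crop 245,240). It touched down at the expected seated height, so it is home and released. Next, the cell.

Emit:
play_rows(translation=[[0.038,-0.0214,-0.0026],[0.038,-0.0214,-0.0026],[0.038,-0.0214,-0.0026],[0.038,-0.0214,-0.0026],[0.038,-0.0214,-0.0026],[0.038,-0.0214,-0.0026],[0.038,-0.0214,-0.0026],[0.038,-0.0214,-0.0026],[0.038,-0.0214,-0.0026],[0.038,-0.0214,-0.0026],[0,0,0],[0,0,0]], delta_rot=[[0,0,0],[0,0,0],[0,0,0],[0,0,0],[0,0,0],[0,0,0],[0,0,0],[0,0,0],[0,0,0],[0,0,0],[0,0,0],[0,0,0]], grip=[0.4,0.4,0.4,0.4,0.4,0.4,0.4,0.4,0.4,0.4,0.4,0.4])

```text
clock: 12.5
tool_pos: [0.4396, 0.2534, 0.3003]
eef_rot: [0.772, 0.635, -0.002, -0.0]
contact_force: [0.2, -0.3, -0.5]
opening: 0.699
finger_force: 0.0
```

```bash
cat > c.py <<'E'
from h import *
import sys
k=r.get_calibration('wrist'); im=r.snapshot('wrist')
for t,bx,h in [('cell',CELL,True),('cell_stand',STAND,True)]:
    for d in r.silhouettes('wrist',t)[:2]:
        m=np.array(d['pixels']); ys,xs=np.nonzero(m); print(t,round(d['confidence'],2),m.sum(),xs.min(),xs.max(),ys.min(),ys.max())
        for y0 in (-.17,1.4):
            v,f=fit([(k,m)],[.4385,.2545,y0],bx,h); print('  ',np.round(v[:2],4),round(np.degrees(v[2]),2),round(f,3))
delta([.4385,.2545,.29],-10,8)
u=proj(k,[.4385,.2545,.06])[0].astype(int); x=min(max(0,u[0]-120),400); y=min(max(0,u[1]-120),240)
print(x,y); cv2.imwrite(sys.argv[1],cv2.resize(im[y:y+240,x:x+240],(600,600),interpolation=cv2.INTER_CUBIC))
E
python3 c.py pics/w5.png
```

```text
cell 0.92 1759 296 335 196 243
   [0.4389 0.2545] -10.98 0.03
   [0.439  0.2545] 169.05 0.031
cell 0.54 466 301 330 197 213
   [0.4379 0.2545] -10.73 0.605
   [0.4382 0.2505] 78.52 0.516
cell_stand 0.72 3341 278 353 172 241
   [0.4384 0.2535] -11.24 0.037
   [0.438  0.2539] 82.17 0.124
clock 12.65 tcp [0.4402 0.2527 0.3007] yang -11.24 tilt [-0.003  -0.0018] open 0.701 F [-0.4  0.3  0.6]
shift mm [ 1.4 -2.  10.7] per row [ 0.18 -0.24  1.33]
rz -1.24 other 178.76
195 95
```

View pics/w5.png

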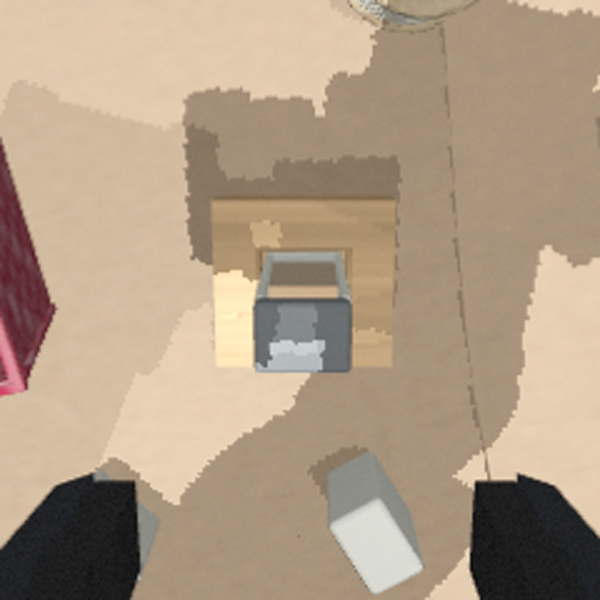

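```bash
python3 - <<'E'
from h import *
kt=r.get_calibration('top');ks=r.get_calibration('scene')
from scipy.optimize import fsolve
for px in [(225,375),(90,372)]:
  for z in (0,.06,.09,.12,.15):
    p=fsolve(lambda w:proj(kt,[w[0],w[1],z])[0]-px,[.4,.3]); print(px,z,np.round(p,3),proj(ks,[*p,z])[0].round(0))
delta([.439,.2545,.123],-11,5)
E
```

```text
(225, 375) 0 [0.325 0.266] [258. 231.]
(225, 375) 0.06 [0.331 0.256] [257. 215.]
(225, 375) 0.09 [0.334 0.252] [257. 206.]
(225, 375) 0.12 [0.336 0.247] [256. 198.]
(225, 375) 0.15 [0.339 0.242] [256. 189.]
(90, 372) 0 [0.325 0.516] [280. 186.]
(90, 372) 0.06 [0.331 0.491] [279. 173.]
(90, 372) 0.09 [0.334 0.479] [278. 166.]
(90, 372) 0.12 [0.336 0.467] [277. 159.]
(90, 372) 0.15 [0.339 0.454] [276. 152.]
clock 12.65 tcp [0.4402 0.2527 0.3007] yang -11.24 tilt [-0.003  -0.0018] open 0.701 F [-0.4  0.3  0.6]
shift mm [  1.9  -1.  177.7] per row [ 0.38 -0.21 35.53]
rz -0.24 other 179.76
```

The wrist crop shows the cell cap at (303,335), with its 32 mm width lying along the finger axis, so the yaw of −11° is right. The basket's rim is close to the gripper body's end, so I'm measuring that corner before going down.

```bash
python3 - <<'E'
from h import *
C={'top':(185,345,60),'scene':(225,145,70),'wrist':(150,170,80)}
o=[]
for c,(x,y,s) in C.items():
    im=r.snapshot(c); cr=cv2.resize(im[y:y+2*s,x:x+s],(260,520),interpolation=cv2.INTER_NEAREST)
    for i in range(0,2*s,10):
        yy=int(i*260/s); cv2.line(cr,(0,yy),(6,yy),(0,255,0),1)
        if i%20==0: cv2.putText(cr,str(y+i),(8,yy+8),0,.35,(0,255,0))
    for i in range(0,s,10):
        xx=int(i*260/s); cv2.line(cr,(xx,0),(xx,6),(0,255,255),1)
        if i%20==0: cv2.putText(cr,str(x+i),(xx,16),0,.35,(0,255,255))
    o.append(cr)
cv2.imwrite('pics/m.png',np.hstack(o)[:, :])
E
```

```text
(no output)
```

View pics/m.png

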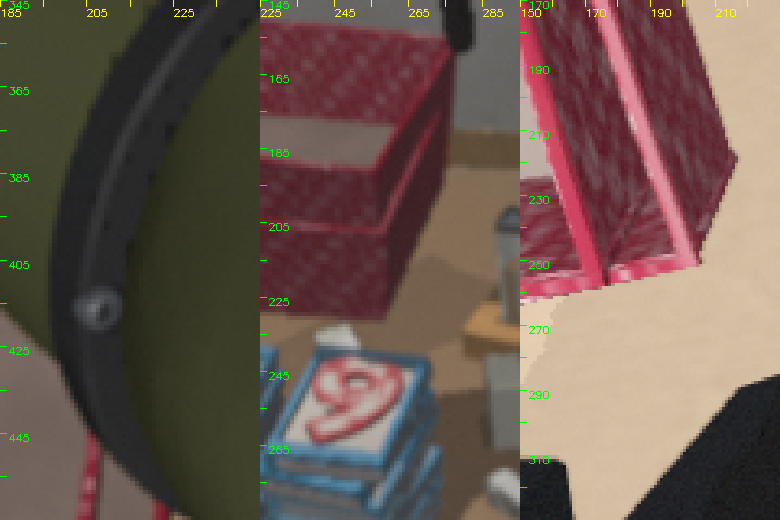

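```bash
python3 - <<'E'
from h import *
from scipy.optimize import least_squares
ks=r.get_calibration('scene');kw=r.get_calibration('wrist')
for n,a,b in [('base',(259.5,231),(216.8,218.3)),('mid',(258,207),(204.8,251.5)),('rim',(258,189.5),(175.5,257.7))]:
    o=least_squares(lambda P:np.r_[proj(ks,P)[0]-a,proj(kw,P)[0]-b],[.33,.25,.08],x_scale=.01)
    print(n,o.x.round(4),o.fun.round(1))
s=r.get_state();T=R.from_quat(s['eef_rot'])
C=np.array([.439,.2545,.123]); print([(C+T.apply([x,-.0935,0])).round(3).tolist() for x in(-.0375,.0375)])
E
```

```text
base [0.3286 0.261  0.0038] [-0.5 -0.2  0.2 -0.1]
mid [0.3383 0.2487 0.0901] [ 0.3  0.1 -0.1  0. ]
rim [0.3352 0.2611 0.1387] [-1.4 -0.6  0.4 -0.1]
[[0.34, 0.236, 0.123], [0.355, 0.309, 0.123]]
```

Triangulated rim corner: about (0.335, 0.261, 0.139). The body end passes at x ≥ 0.343, leaving around 7 mm. I'll descend in two stages and watch the force.

Emit:
play_rows(translation=[[0.001,-0.001,0.03],[0.001,0,0.035],[0,0,0.035],[0,0,0.025],[0,0,0],[0,0,0]], delta_rot=[[0,0,0],[0,0,0],[0,0,0],[0,0,0],[0,0,0],[0,0,0]], grip=[0.4,0.4,0.4,0.4,0.4,0.4])

```text
clock: 13.55
tool_pos: [0.4393, 0.2567, 0.177]
eef_rot: [0.772, 0.635, -0.0, -0.001]
contact_force: [-0.2, -0.8, 0.5]
opening: 0.699
finger_force: 0.0
```

```bash
python3 - <<'E'
from h import *
delta([.439,.2545,.123],-11,5)
E
```

```text
clock 13.55 tcp [0.4393 0.2567 0.177 ] yang -11.12 tilt [-0.0012  0.0007] open 0.699 F [-0.2 -0.8  0.5]
shift mm [-2.3  0.2 54. ] per row [-0.46  0.05 10.81]
rz -0.12 other 179.88
```

Emit:
play_rows(translation=[[-0.002,0,0.01],[0,0,0.01],[0,0,0.01],[0,0,0.01],[0,0,0.008],[0,0,0.006],[0,0,0],[0,0,0]], delta_rot=[[0,0,0],[0,0,0],[0,0,0],[0,0,0],[0,0,0],[0,0,0],[0,0,0],[0,0,0]], grip=[0.4,0.4,0.4,0.4,0.4,0.4,0.4,0.4])

```text
clock: 14.55
tool_pos: [0.4384, 0.2546, 0.1224]
eef_rot: [0.772, 0.635, -0.001, -0.001]
contact_force: [-0.2, -0.5, 0.3]
opening: 0.7
finger_force: 0.0
```

```bash
python3 - <<'E'
from h import *
delta([.439,.2545,.123],-11,5)
k=r.get_calibration('wrist'); r.snapshot('wrist')
for d in r.silhouettes('wrist','cell')[:1]:
    m=np.array(d['pixels']); print(d['confidence'],m.sum()); ys,xs=np.nonzero(m); print(xs.min(),xs.max(),ys.min(),ys.max())
    print(proj(k,place([.439,.2545,-.192],box(.032,.024,.099,.109))).round(0).tolist())
    for bx in (CELL,): v,f=fit([(k,m)],[.439,.2545,-.19],bx,True); print(v.round(4),f)
E
```

```text
clock 14.55 tcp [0.4384 0.2546 0.1224] yang -11.1 tilt [-0.002  0.   ] open 0.7 F [-0.2 -0.5  0.3]
shift mm [-0.   0.6 -0.6] per row [-0.    0.12 -0.12]
rz -0.1 other 179.9
0.73 9546
267 366 251 405
[[273.0, 385.0], [269.0, 405.0], [270.0, 326.0], [266.0, 343.0], [362.0, 385.0], [365.0, 405.0], [364.0, 326.0], [369.0, 343.0]]
[ 0.4386  0.2546 -0.2133] 0.033775916423130936
```

Emit:
play_rows(translation=[[0,0,0],[0,0,0],[0,0,0],[0,0,0],[0,0,0],[0,0,0]], delta_rot=[[0,0,0],[0,0,0],[0,0,0],[0,0,0],[0,0,0],[0,0,0]], grip=[0.1,-0.1,-0.7,-0.7,-0.7,-0.7], squeeze=20)

```text
clock: 15.4
tool_pos: [0.4384, 0.2545, 0.1223]
eef_rot: [0.772, 0.635, -0.001, -0.001]
contact_force: [-0.1, 0.3, 1.2]
opening: 0.361
finger_force: 20.0
```

Emit:
play_rows(translation=[[0,0,-0.01],[0,0,-0.02],[0,0,-0.035],[0,0,-0.035],[0,0,-0.03],[0,0,0],[0,0,0]], delta_rot=[[0,0,0],[0,0,0],[0,0,0],[0,0,0],[0,0,0],[0,0,0],[0,0,0]], grip=[-0.7,-0.7,-0.7,-0.7,-0.7,-0.7,-0.7])

```text
clock: 16.27
tool_pos: [0.4383, 0.254, 0.2518]
eef_rot: [0.772, 0.635, -0.002, -0.0]
contact_force: [0.3, 0.4, -1.4]
opening: 0.359
finger_force: 20.0
```

```bash
cat > k.py <<'E'
from h import *
k=r.get_calibration('wrist'); r.snapshot('wrist')
for d in r.silhouettes('wrist','checker')[:2]:
    m=np.array(d['pixels']); ys,xs=np.nonzero(m); print(round(d['confidence'],2),m.sum(),xs.min(),xs.max(),ys.min(),ys.max())
    v,f=fit([(k,m)],[.625,.207,.08],CHK); print(np.round(v[:2],4),round(np.degrees(v[2]),2),round(f,3))
delta([.6255,.2073,.26],5,5)
E
python3 k.py
```

```text
0.66 25808 453 612 116 353
[0.6236 0.2052] 7.01 0.132
0.47 4823 279 354 251 330
[0.625 0.207] -12.61 1.0
clock 16.38 tcp [0.4381 0.254  0.2512] yang -11.1 tilt [-0.0041 -0.0018] open 0.357 F [ 0.2  1.  -0.7]
shift mm [ -9.7 192.8  -9.4] per row [-1.95 38.57 -1.89]
rz -16.1 other 163.9
```

Emit:
play_rows(translation=[[-0.0115,0.0214,-0.005],[-0.0115,0.0214,-0.005],[-0.0115,0.0214,-0.005],[-0.0115,0.0214,-0.005],[-0.0115,0.0214,-0.005],[-0.0115,0.0214,-0.005],[-0.0115,0.0214,-0.005],[-0.0115,0.0214,-0.005],[-0.0115,0.0214,-0.005],[-0.0115,0.0214,0],[0,0,0],[0,0,0],[0,0,0]], delta_rot=[[0,0,0],[0,0,0],[0,0,-4],[0,0,-4],[0,0,-4],[0,0,-4],[0,0,0],[0,0,0],[0,0,0],[0,0,0],[0,0,0],[0,0,0],[0,0,0]], grip=[-0.7,-0.7,-0.7,-0.7,-0.7,-0.7,-0.7,-0.7,-0.7,-0.7,-0.7,-0.7,-0.7])

```text
clock: 18.0
tool_pos: [0.6453, 0.1329, 0.2966]
eef_rot: [0.675, 0.737, -0.001, -0.001]
contact_force: [0.0, -0.2, -2.0]
opening: 0.361
finger_force: 20.0
```

```bash
cat >> k.py <<'E'
im=r.snapshot('wrist'); cv2.imwrite('pics/k.png',im)
for c in ('scene','top'):
    kk=r.get_calibration(c); r.snapshot(c)
    for d in r.silhouettes(c,'checker')[:1]:
        m=np.array(d['pixels']); v,f=fit([(kk,m)],[.625,.207,.08],CHK); print(c,np.round(v[:2],4),round(np.degrees(v[2]),2),round(f,3))
E
python3 k.py
```

```text
0.92 20817 257 351 4 246
[0.6264 0.2012] 4.64 0.057
clock 18.1 tcp [0.6457 0.1326 0.2969] yang 4.98 tilt [-0.0026 -0.0003] open 0.361 F [ 0.1 -0.2 -1.4]
shift mm [ 76.2 -13.6  36.9] per row [15.24 -2.72  7.39]
rz -0.02 other 179.98
scene [0.6255 0.2079] 5.43 0.103
top [0.6241 0.2063] 4.04 0.253
```

View pics/k.png

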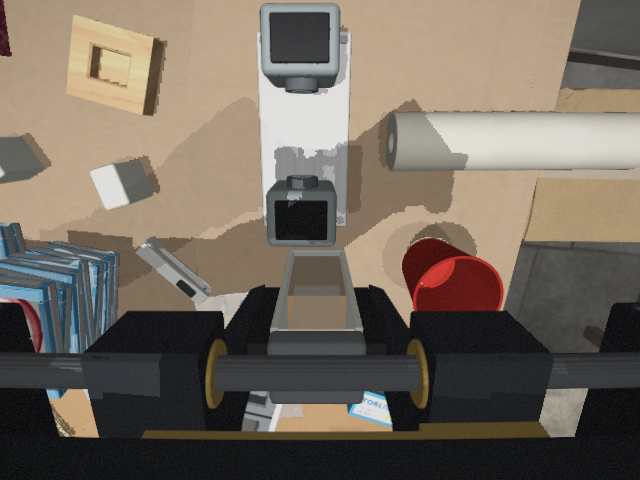

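```bash
cat > q.py <<'E'
from h import *
k=r.get_calibration('wrist'); im=r.snapshot('wrist')
m=np.array(r.silhouettes('wrist','checker')[0]['pixels'])
for v in ([.6264,.2012,.081],[.6255,.2072,.085]):
    print(v)
    for n,b in [('near top',[[x,y,.094] for x in(-.03,.03) for y in(-.095,-.045)]),('far top',[[x,y,.094] for x in(-.03,.03) for y in(.045,.095)]),
      ('tube tops',[[0,-.035,.079],[0,.035,.079]]),('tube bottoms',[[0,-.035,.051],[0,.035,.051]]),('base',[[x,y,.012] for x in(-.045,.045) for y in(-.095,.095)])]:
        print(n,proj(k,place(v,b)).round(0).astype(int).tolist())
ys,xs=np.nonzero(m)
for y in range(0,260,12): print((y,xs[ys==y].min(),xs[ys==y].max()) if (ys==y).any() else '',end=' ')
x=250;y=0
cr=cv2.resize(im[0:260,240:380],(420,780),interpolation=cv2.INTER_NEAREST)
g=cv2.cvtColor(im,cv2.COLOR_BGR2GRAY)
print();print('col 302', g[0:250:2,302].tolist()); print('row45',g[45,250:355].tolist()); print('row220',g[218,255:355].tolist())
E
python3 q.py
```

```text
[0.6264, 0.2012, 0.081]
near top [[265, 255], [263, 197], [335, 255], [336, 197]]
far top [[258, 78], [256, 2], [339, 78], [340, 2]]
tube tops [[300, 182], [300, 94]]
tube bottoms [[302, 178], [301, 98]]
base [[262, 230], [254, 34], [345, 230], [350, 34]]
[0.6255, 0.2072, 0.085]
near top [[265, 248], [262, 190], [335, 248], [336, 189]]
far top [[257, 69], [254, -7], [338, 69], [339, -7]]
tube tops [[300, 175], [299, 86]]
tube bottoms [[301, 172], [300, 90]]
base [[262, 225], [253, 27], [345, 225], [350, 27]]
 (12, np.int64(258), np.int64(338)) (24, np.int64(260), np.int64(337)) (36, np.int64(256), np.int64(349)) (48, np.int64(257), np.int64(349)) (60, np.int64(257), np.int64(349)) (72, np.int64(258), np.int64(349)) (84, np.int64(257), np.int64(348)) (96, np.int64(258), np.int64(347)) (108, np.int64(258), np.int64(347)) (120, np.int64(259), np.int64(347)) (132, np.int64(259), np.int64(347)) (144, np.int64(259), np.int64(347)) (156, np.int64(260), np.int64(346)) (168, np.int64(261), np.int64(346)) (180, np.int64(261), np.int64(346)) (192, np.int64(262), np.int64(344)) (204, np.int64(26
[... 914 characters left out ...]
, 60, 61, 63, 61, 62, 56, 62, 60, 61, 63, 63, 59, 58, 63, 61, 63, 56, 57, 61, 63, 59, 61, 60, 60, 60, 61, 59, 60, 60, 61, 58, 44, 111, 177, 178, 176, 176, 167, 159, 149, 139, 114, 118, 173, 170, 170, 171, 172, 173, 189, 220, 220, 214, 188, 154, 171, 173, 174, 174]
row220 [174, 175, 173, 174, 124, 115, 115, 104, 147, 138, 123, 76, 84, 90, 92, 94, 96, 95, 95, 47, 22, 14, 18, 25, 7, 19, 24, 20, 25, 19, 13, 11, 26, 20, 27, 15, 17, 23, 19, 18, 18, 21, 22, 16, 16, 20, 21, 22, 20, 6, 18, 18, 16, 22, 22, 21, 23, 14, 17, 24, 25, 22, 22, 14, 4, 21, 22, 25, 17, 21, 22, 55, 93, 96, 93, 93, 92, 89, 84, 75, 112, 106, 131, 135, 132, 134, 135, 118, 167, 154, 115, 119, 119, 121, 119, 119, 119, 116, 118, 120]
```

The wrist view shows both checker tubes, with their ends at (302,93) and (302,174), and the cell held upright at (315,320) with clear windows facing ±y. Combining the tube and base edges puts the checker at about (0.626, 0.205) with a yaw of 5°. I'll move above the gap next.

Emit:
play_rows(translation=[[0.015,-0.003,0],[0.02,-0.003,0.01],[0.02,-0.003,0.02],[0.015,-0.003,0.02],[0.004,-0.0013,0.01],[0,0,0],[0,0,0]], delta_rot=[[0,0,0],[0,0,0],[0,0,0],[0,0,0],[0,0,0],[0,0,0],[0,0,0]], grip=[-0.7,-0.7,-0.7,-0.7,-0.7,-0.7,-0.7])

```text
clock: 19.32
tool_pos: [0.6274, 0.2038, 0.2373]
eef_rot: [0.677, 0.736, -0.001, -0.0]
contact_force: [-0.3, 0.8, -0.1]
opening: 0.366
finger_force: 20.0
```

```bash
python3 - <<'E'
from h import *
delta([.626,.205,.1463],4.9,6)
E
```

```text
clock 19.32 tcp [0.6274 0.2038 0.2373] yang 4.81 tilt [-0.0011 -0.0005] open 0.366 F [-0.3  0.8 -0.1]
shift mm [ 1.4 -1.2 91. ] per row [ 0.23 -0.2  15.17]
rz -0.09 other 179.91
```

Emit:
play_rows(translation=[[0.001,-0.001,0.015],[0,0,0.02],[0,0,0.02],[0,0,0.015],[0,0,0.01],[0,0,0.007],[0,0,0.004],[0,0,0],[0,0,0]], delta_rot=[[0,0,0],[0,0,0],[0,0,0],[0,0,0],[0,0,0],[0,0,0],[0,0,0],[0,0,0],[0,0,0]], grip=[-0.7,-0.7,-0.7,-0.7,-0.7,-0.7,-0.7,-0.7,-0.7])

```text
clock: 20.45
tool_pos: [0.6257, 0.2056, 0.1463]
eef_rot: [0.676, 0.737, -0.0, -0.001]
contact_force: [0.9, 0.1, -1.5]
opening: 0.359
finger_force: 20.0
```

```bash
python3 - <<'E'
from h import *
delta([.626,.205,.1463],4.9,6)
for c in ('scene','top','wrist'):
    k=r.get_calibration(c); im=r.snapshot(c); cv2.imwrite(f'pics/f_{c}.png',im)
    for d in r.silhouettes(c,'cell')[:1]:
        m=np.array(d['pixels']); ys,xs=np.nonzero(m); print(c,'cell',round(d['confidence'],2),m.sum(),xs.min(),xs.max(),ys.min(),ys.max())
        v,f=fit([(k,m)],[.626,.205,.085],[box(.032,.024,.033,.133)],True); print(v.round(4),round(f,3))
    for d in r.silhouettes(c,'checker')[:1]:
        m=np.array(d['pixels']); v,f=fit([(k,m)],[.625,.207,.08],CHK); print('chk',np.round(v[:2],4),round(np.degrees(v[2]),2),round(f,3))
    for t in ('cell','cell_sample','checker_beam'): print(t,[(np.round(d['point'],3).tolist(),round(d['confidence'],2)) for d in r.look_for(c,t)[:2]])
E
```

```text
clock 20.45 tcp [0.6257 0.2056 0.1463] yang 4.89 tilt [-0.0014  0.0002] open 0.359 F [ 0.9  0.1 -1.5]
shift mm [-0.6  0.3  0. ] per row [-0.11  0.04  0.01]
rz -0.01 other 179.99
scene cell 0.93 365 356 370 208 235
[0.6215 0.2315 0.3056] 0.302
chk [0.6255 0.2078] 5.13 0.342
cell [([0.624, 0.197, 0.11], 0.68)]
cell_sample [([0.629, 0.197, 0.108], 0.64)]
checker_beam [([0.629, 0.121, 0.036], 0.77)]
chk [0.6209 0.2052] 1.97 0.566
cell []
cell_sample []
checker_beam []
wrist cell 0.67 9588 267 366 248 403
[0.625  0.2064 0.0865] 0.046
cell [([0.627, 0.217, 0.113], 0.85)]
cell_sample [([0.628, 0.216, 0.118], 0.71)]
checker_beam [([0.621, 0.262, 0.088], 0.85)]
```

```bash
python3 - <<'E'
from h import *
k=r.get_calibration('wrist'); im=cv2.imread('pics/f_wrist.png'); g=cv2.cvtColor(im,cv2.COLOR_BGR2GRAY)
for v in ([.626,.2012,.085],[.626,.205,.085],[.626,.209,.085]):
    print(v,'tube end top/bot',proj(k,place(v,[[0,.035,.079],[0,.035,.051],[-.014,.035,.065],[.014,.035,.065]])).round(1).tolist(),'head in/out',proj(k,place(v,[[-.03,.045,.094],[.03,.045,.094],[-.03,.095,.094],[.03,.095,.094]])).round(0).tolist(),'base far',proj(k,place(v,[[-.045,.095,.012],[.045,.095,.012]])).round(0).tolist())
for c in (300,306,312): print(c,[(y,int(g[y,c])) for y in range(0,264,3)])
m=np.array(r.silhouettes('wrist','checker')[0]['pixels']); ys,xs=np.nonzero(m)
for y in range(0,330,10): print((y,int(xs[ys==y].min()),int(xs[ys==y].max())) if (ys==y).any() else '',end=' ')
E
```

```text
[0.626, 0.2012, 0.085] tube end top/bot [[317.2, 237.0], [317.2, 222.0], [288.0, 228.9], [346.4, 228.9]] head in/out [[241.0, 223.0], [394.0, 223.0], [232.0, 86.0], [402.0, 86.0]] base far [[239.0, 105.0], [395.0, 105.0]]
[0.626, 0.205, 0.085] tube end top/bot [[317.9, 228.7], [317.8, 214.9], [288.5, 221.2], [347.3, 221.2]] head in/out [[241.0, 214.0], [395.0, 214.0], [233.0, 74.0], [404.0, 74.0]] base far [[240.0, 98.0], [396.0, 98.0]]
[0.626, 0.209, 0.085] tube end top/bot [[318.7, 219.9], [318.5, 207.2], [289.0, 213.0], [348.2, 213.0]] head in/out [[241.0, 204.0], [397.0, 204.0], [233.0, 62.0], [405.0, 62.0]] base far [[240.0, 91.0], [397.0, 91.0]]
300 [(0, 186), (3, 184), (6, 185), (9, 187), (12, 186), (15, 185), (18, 187), (21, 187), (24, 188), (27, 189), (30, 190), (33, 191), (36, 190), (39, 189), (42, 189), (45, 189), (48, 188), (51, 187), (54, 188), (57, 188), (60, 189), (63, 189), (66, 190), (69, 191), (72, 191), (75, 190), (78, 190), (81, 126), (84, 167), (87, 177), (90, 189), (93, 194), (96, 194), (99, 190), (102, 53), (105, 77), (108, 76), (111, 71), (114, 74), (117, 76),
[... 1918 characters left out ...]
, 76), (108, 72), (111, 75), (114, 76), (117, 76), (120, 75), (123, 77), (126, 73), (129, 74), (132, 75), (135, 75), (138, 76), (141, 76), (144, 76), (147, 74), (150, 77), (153, 76), (156, 79), (159, 80), (162, 75), (165, 78), (168, 77), (171, 79), (174, 81), (177, 81), (180, 80), (183, 80), (186, 81), (189, 78), (192, 44), (195, 198), (198, 199), (201, 194), (204, 176), (207, 86), (210, 68), (213, 69), (216, 69), (219, 68), (222, 67), (225, 68), (228, 153), (231, 153), (234, 152), (237, 154), (240, 153), (243, 154), (246, 154), (249, 128), (252, 143), (255, 140), (258, 95), (261, 96)]Traceback (most recent call last):
  File "<stdin>", line 6, in <module>
IndexError: list index out of range
```

```bash
python3 - <<'E'
from h import *
g=cv2.cvtColor(cv2.imread('pics/f_wrist.png'),cv2.COLOR_BGR2GRAY)
for y in (214,219,224,150): print(y,'from 225' if y==150 else 'from 275',g[y,225:410:2].tolist() if y==150 else g[y,275:362].tolist())
k=r.get_calibration('wrist'); print(proj(k,place([.6257,.2056,.0855],[[-.016,.012,.133],[.016,.012,.133],[-.016,-.012,.133],[.016,-.012,.133]])).round(0).tolist())
delta([.6257,.2056,.1463],4.9)
E
```

```text
214 from 275 [233, 178, 151, 151, 150, 152, 151, 153, 155, 156, 154, 154, 151, 151, 60, 51, 57, 56, 59, 58, 62, 63, 56, 61, 60, 63, 62, 65, 68, 67, 69, 67, 69, 70, 68, 67, 68, 69, 68, 69, 69, 65, 68, 69, 67, 72, 73, 73, 71, 68, 69, 68, 68, 69, 67, 64, 68, 65, 67, 64, 62, 65, 65, 64, 60, 62, 61, 61, 55, 56, 54, 52, 75, 154, 156, 155, 153, 153, 151, 151, 155, 154, 154, 152, 156, 187, 186]
219 from 275 [233, 161, 151, 150, 150, 150, 152, 152, 154, 153, 154, 154, 152, 148, 61, 52, 55, 57, 58, 58, 63, 62, 62, 64, 63, 64, 69, 68, 66, 67, 64, 65, 67, 67, 69, 67, 71, 68, 70, 66, 67, 70, 67, 70, 67, 71, 70, 69, 68, 66, 69, 65, 69, 65, 67, 67, 67, 65, 62, 62, 64, 63, 65, 64, 61, 58, 61, 55, 57, 54, 50, 51, 124, 152, 154, 153, 151, 153, 152, 152, 155, 156, 155, 153, 186, 186, 185]
224 from 275 [232, 232, 231, 232, 159, 150, 151, 152, 153, 154, 155, 153, 151, 147, 150, 147, 151, 150, 150, 144, 126, 107, 84, 85, 65, 64, 65, 63, 63, 62, 68, 68, 69, 70, 65, 67, 69, 67, 69, 69, 67, 65, 65, 69, 70, 67, 71, 65, 68, 66, 67, 67, 64, 64, 65, 66, 65, 65, 67, 65, 64, 63, 62, 82, 103, 124, 145, 147, 147, 151, 152, 153, 156, 156, 155, 153, 152, 153, 151, 152, 155, 156, 155, 155, 186, 185, 183]
150 from 225 [172, 173, 172, 171, 174, 175, 173, 173, 172, 120, 163, 178, 187, 193, 199, 199, 198, 198, 44, 76, 81, 82, 83, 82, 81, 80, 79, 80, 81, 80, 80, 81, 79, 78, 80, 77, 77, 77, 80, 76, 77, 77, 76, 74, 74, 73, 77, 75, 75, 75, 75, 73, 71, 74, 72, 73, 71, 72, 73, 72, 72, 70, 71, 73, 68, 74, 72, 70, 71, 70, 69, 69, 69, 57, 55, 36, 132, 164, 162, 132, 130, 126, 121, 114, 91, 132, 130, 129, 131, 131, 131, 131, 131]
[[266.0, 343.0], [369.0, 343.0], [269.0, 406.0], [366.0, 406.0]]
clock 21.4 tcp [0.6254 0.2055 0.1458] yang 4.9 tilt [-0.0022 -0.0002] open 0.362 F [ 0.4  0.4 -0.2]
shift mm [ 0.1  0.3 -0.5] per row [ 0.11  0.28 -0.47]
rz 0.0 other -180.0
```

```bash
python3 -c "
from plant import r
print(r.finish_job())"
```

```text
the job is handed in; nothing more can be done
None
```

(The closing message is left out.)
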